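# Sort the bronze bushes by length into their rows

## Task

Two loose bronze bushes, one short and one long, are standing on the bench near two white racks of three pockets. Stand each one, flange down, on the floor of the empty pocket of the rack whose other bushes have the same height as it, and let go.

Things in the scene. Friction and masses are not known exactly. Their poses are not given: they have to be found in the camera images.
- short_bush: Loose bronze-coloured flanged bush, standing on its flange on the bench: flange 40 mm across and 5 mm thick at the foot, round body 30 mm across above it, bore in the top, 50 mm tall overall, about 120 g. Origin at the centre of its underside, z up its axis. Grasp the 30 mm body from above. The other loose bush differs only in its height (85 mm).
- long_bush: Loose bronze-coloured flanged bush, standing on its flange on the bench: flange 40 mm across and 5 mm thick at the foot, round body 30 mm across above it, bore in the top, 85 mm tall overall, about 180 g. Origin at the centre of its underside, z up its axis. Grasp the 30 mm body from above. The other loose bush differs only in its height (50 mm).
- short_pocket (a point): Floor centre of the one empty pocket in the fixed white rack for short bushes, z up, x across the row, y along it (within 10 degrees of world y). Rack 74 x 212 mm, three pockets 64 mm square inside; floor 5 mm above the bench, walls 5 mm thick, rising 11 mm above the floor. The others, 69 and 138 mm away along +y, hold fixed sample bushes 50 mm tall, else like the loose ones.
- long_pocket (a point): Floor centre of the one empty pocket in the fixed white rack for long bushes, z up, x across the row, y along it (within 10 degrees of world y). Rack 74 x 212 mm, three pockets 64 mm square inside; floor 5 mm above the bench, walls 5 mm thick, rising 11 mm above the floor. The others, 69 and 138 mm away along -y, hold fixed sample bushes 85 mm tall, else like the loose ones.
Not all that is in view belongs to the job. What is shaped like the short_bush but pink or purple is not meant.

How it is judged:
By the outcome, as a careful person would: the job done as asked, in the order asked, and still so for the second after the job is handed in, with the robot touching nothing.
It also fails if it takes over 56 s, if anything falls off the work surface, if the arm or the gripper's body presses on something with over 40 N, if the wrist force passes 120 N, or if a joint passes its speed limit or range.

## Robot

A 6-joint arm with a two-finger parallel gripper is mounted at the origin on a cart in front of the work surface, level with it; the furniture and walls round the work are solid. World frame = base frame: x ahead of the robot, y to its left, z up, the work surface at z = 0. Lengths are in mm, angles in degrees, forces in N, time in s.
With the tool pointing down it reaches from about 300 to 850 mm from the base axis. Payload 4.2 kg.
Tool frame: the origin (TCP) lies midway between the tips of the shut fingers; the grasp point (between the pads) lies pinch_z behind it (pinch_z is the distance from the TCP to the grasp point, in mm); z points along the fingers, y is the line along which they close (so a half turn about z gives the same grasp; the last joint's range is limited). The gripper opens to 91 mm and grips with 3 to 60 N. Pads are 32 mm wide; open, the fingers measure 118 mm over their backs; the gripper's body (76 mm by 178 mm) begins 60 mm behind the grasp point.
Start: joints at [-75.745, 18.312, 89.639, -0, 72.044, -1.146], TCP at [152.708, -554.368, 213.976] pointing down, gripper open.
Joint ranges: [-177.97, 177.97], [-48.28, 115.42], [12.27, 149.76], [-77.06, 257.06], [2.81, 150.46], [-146.56, 146.56]. Speed limits (degrees/s): [147.25, 147.25, 180, 180, 180, 180].

## Interface

Orientations are given as [roll, pitch, yaw] about the fixed x, y, z axes, in that order (R = Rz(yaw) Ry(pitch) Rx(roll)).
In Python, from workcell import state, grab_frame, job_done, masks_of, landmark_of, pinch_z gives the robot as it stands. The module is installed in compiled form; this text tells all that it offers.
- The arm moves only by the tool move_arm, never from a script. Its argument "plan" is a list of rows, each an object of numbers: "x", "y", "z": the shift along the tool's x, y, z in mm; "rx", "ry", "rz": the turn, a rotation vector about the tool's x, y, z in rad. A call has 1 to 10 rows; each row shifts and turns the commanded pose from where the row before left it, along the tool's axes as they then stand; what a row does not reach is not made up. A row lasts 1/10 s, in which the tool goes at most 50 mm and 8.59 degrees, less where a joint would pass 70% of its speed; a pose out of reach is approached as far as the arm can. A call is refused whole if a number of a shift passes 50 or a number of a turn 0.15, either way. A call with a gripper value outside its range is refused whole. "grip" is the opening, from 0 (shut) to 1 (fully open), set as the call begins (left out, the last holds). The fingers move at their own pace and stop on an object; "squeeze" is the grip in N (left out, the last holds). Time passes only in rows, so rows that do not move let the fingers close. It gives the time, the measured TCP pose, the force, the opening and the grip force at its end, in the units of the state.
- state(): the state, without advancing time (a new reading comes with each control period).
- grab_frame(name): name is "scene" or "side" or "wrist"; returns a dict with "img" (384x512x3 uint8, red, green, blue), "z_map" (384x512 float32, mm along the optical axis (not along the pixel's ray), 0 where there is no reading), "fx", "fy", "cx", "cy" (pixels), "rvec" (rotation vector, rad) and "tvec" (3), from world to camera coordinates, as OpenCV has them. Camera axes: x right, y down, z forward; pixel columns grow to the right and rows downward; lengths in mm; the calibration is good to about 2 mm. A picture is of the moment at which its call begins.
- job_done(): hands the job in; it is judged then, once.
Trained networks look in the newest picture that a camera, given by its name, has taken for a name from the list of things; names that differ only in an ending like _2 or _b are one class to them, and where a whole thing is asked for, a point or a joint stands for the part that bears it (a point fixed in the world has none). Each returns a list of dicts, best first, with "p" (0 to 1); they miss things now and then, are a little off and sometimes report something else, mostly with a low value. They report only what shows in the picture. A call takes as long as a camera call. They do not tell look-alikes from the thing itself.
- masks_of(camera, label): "pixels" (384x512 bool, what is visible of it) and "box" ([centre column, centre row, width, height] in pixels, round what is visible of it).
- landmark_of(camera, label): "point" ([column, row] in pixels: a listed point, or the origin of a listed thing).
The state is a dict: "time_s": time; "qpos": joint angles; "qvel": joint speeds; "effort": joint torques, N m; "ee_pos": TCP position; "ee_rot": TCP orientation; "force": force on the tool from outside, world axes, zero at the start; "torque": the same for the moment, N m; "gripper_width": finger opening in mm; "gripper_force": force on a finger pad.
Only numpy, scipy, OpenCV 4.12 (cv2) and the standard library are available. Lean on these libraries where they do the work, as an engineer would, in place of code of your own. Each camera call takes 0.05 s, during which the arm holds its last target. There are 200 camera calls.

## Working session

There is one attempt and no reset: what is moved stays moved. The work goes in short steps, Python scripts to look and compute and a tool call to move; the robot and the scene stay as the last step left them, time stands still between calls to the robot, and variables do not carry over. Pictures are saved under pics/ and viewed, at most 10 in all, crops included, and the job is handed in when it is done.

Besides the shell and the picture viewer there is one more tool, called after "Emit:" as name(argument=value, ...) on one line, values as JSON. move_arm: Moves the arm, as the interface text tells. Its arguments: {"type":"object","properties":{"plan":{"type":"array","items":{"type":"object","properties":{"x":{"type":"number"},"y":{"type":"number"},"z":{"type":"number"},"rx":{"type":"number"},"ry":{"type":"number"},"rz":{"type":"number"}}}},"grip":{"type":"number"},"squeeze":{"type":"number"}},"required":["plan"]}

```bash
mkdir -p pics; cat > h.py <<'E'
import numpy as np, cv2
from workcell import *
def save(f,n): cv2.imwrite('pics/'+n,f['img'][:,:,::-1])
def cloud(f):
    z=f['z_map']; v,u=np.mgrid[:z.shape[0],:z.shape[1]]
    P=np.stack([(u-f['cx'])/f['fx']*z,(v-f['cy'])/f['fy']*z,z],-1)
    R=cv2.Rodrigues(np.array(f['rvec'],float))[0]
    W=(P-np.array(f['tvec']).ravel())@R
    W[z==0]=np.nan
    return W
def proj(f,p):
    K=np.array([[f['fx'],0,f['cx']],[0,f['fy'],f['cy']],[0,0,1.]])
    return cv2.projectPoints(np.array(p,float).reshape(-1,1,3),np.array(f['rvec'],float),np.array(f['tvec'],float),K,None)[0].reshape(-1,2)
E
python3 - <<'E'
from h import *
print(state(),pinch_z)
ims=[]
for c in ['scene','side']:
    f=grab_frame(c); W=cloud(f); ims.append(f['img'])
    for l in ['short_bush','long_bush']:
        for m in masks_of(c,l)[:5]:
            q=W[m['pixels']]; q=q[~np.isnan(q[:,0])]
            print(c,l,round(m['p'],2),np.round(m['box']),np.round(np.median(q,0)) if len(q) else '',np.round(np.percentile(q[:,2],98)) if len(q) else '',np.median(f['img'][m['pixels']],0))
    for l in ['short_pocket','long_pocket']:
        for m in landmark_of(c,l)[:3]:
            u,v=np.round(m['point']).astype(int); print(c,l,round(m['p'],2),u,v,np.round(W[v,u]))
cv2.imwrite('pics/a.png',cv2.resize(ims[0],(800,600))[:,:,::-1])
cv2.imwrite('pics/b.png',cv2.resize(ims[1],(800,600))[:,:,::-1])
E
```

```text
{'time_s': 0.0, 'qpos': array([-7.57472397e+01,  1.83504002e+01,  8.97055651e+01,  1.13257761e-03,
        7.20436958e+01, -1.14634312e+00]), 'qvel': array([-0.02395816,  0.10190782, -0.11232716,  0.18449114, -0.06225991,
       -0.06819147]), 'effort': array([-1.52289402e-03, -4.12465060e+01, -2.31974548e+01,  7.24281301e-02,
        4.56435978e-02, -1.47277733e-04]), 'ee_pos': array([ 152.5656994 , -553.87196528,  213.13841868]), 'ee_rot': array([-1.79900380e+02, -3.07041841e-03,  1.53987506e+01]), 'force': array([-0.20271122, -0.46889161,  0.37984816]), 'torque': array([-0.03648497,  0.03936633, -0.00077205]), 'gripper_force': 0.0, 'gripper_width': 91.37995174196939} 18.8
scene short_bush 0.79 [220. 164.  10.  23.] [713. -60.  29.] 51.0 [154.  68.  87.]
scene short_bush 0.77 [318. 194.  18.  24.] [ 444. -132.   30.] 51.0 [122.   84.   22.5]
scene short_bush 0.65 [388. 181.  19.  26.] [ 357. -295.   28.] 51.0 [64. 22. 83.]
scene short_bush 0.49 [203. 178.  14.  26.] [703.  15.  36.] 51.0 [64. 23. 84.]
scene long_bush 0.76 [236. 239.  18.  46.] [459. 124.  51.] 86.0 [118.  81.  22.]
scene short_pocket 0.66 282 170 [ 603. -180.    4.]
scene long_pocket 0.97 156 241 [610. 213.   7.]
scene long_pocket 0.73 320 205 [ 436. -128.    6.]
side short_bush 0.79 [323. 201.  11.  21.] [722. -79.  31.] 52.0 [143.5  92.  107.5]
side short_bush 0.66 [319. 184.  14.  22.] [709.  -4.  35.] 52.0 [ 90.  54. 104.]
side short_bush 0.57 [175. 239.  16.  15.] [ 365. -310.   45.] 52.0 [ 98.  64. 115.]
side long_bush 0.71 [249. 151.  16.  29.] [470. 104.  47.] 86.0 [118.   97.   62.5]
side short_pocket 0.88 280 228 [ 616. -183.    5.]
side long_pocket 0.94 296 154 [625. 165.  18.]
```

View pics/a.png

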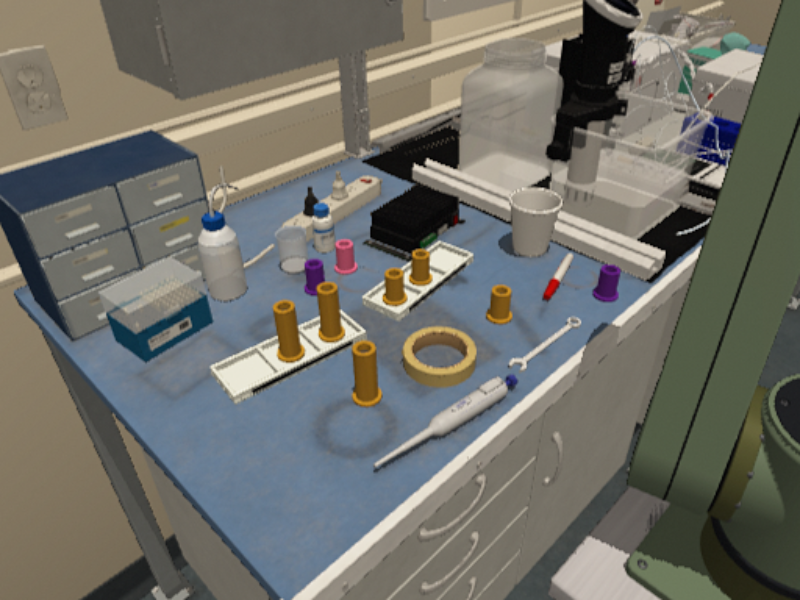

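View pics/b.png

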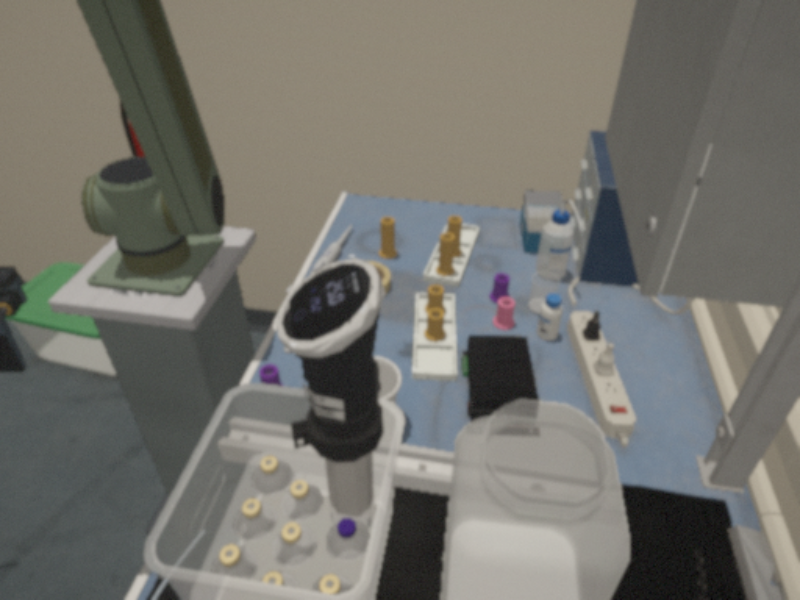

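The scene view (800×600) shows these bronze bushes:
- **Loose short:** one at (500,303), standing outside the racks.
- **Loose long:** one at (365,373), also outside the racks.
- **Samples:** short at (395,285) and (420,266), long at (288,330) and (329,311).

The purple and pink ones at (314,277), (345,256) and (607,282) are decoys. The empty pockets are at (441,266) for short and (244,376) for long. The side view agrees, though the microscope hides the short bush there.

```bash
cat >> h.py <<'E'
from scipy.optimize import least_squares
def fitc(W,c,h,r=15,rad=30):
    q=W.reshape(-1,3); q=q[~np.isnan(q[:,0])]
    q=q[(np.hypot(q[:,0]-c[0],q[:,1]-c[1])<rad)&(q[:,2]>9)&(q[:,2]<h+8)]
    top=np.percentile(q[:,2],97)
    b=q[q[:,2]<top-6]
    s=least_squares(lambda p:np.hypot(b[:,0]-p[0],b[:,1]-p[1])-r,c,loss='soft_l1',f_scale=1.5)
    t=q[q[:,2]>top-4]
    return np.round(s.x,1),len(b),round(float(top),1),np.round((t.max(0)+t.min(0))[:2]/2,1),len(t)
def rack(f,W,c):
    m=(np.abs(W[...,0]-c[0])<80)&(np.abs(W[...,1]-c[1])<150)&(W[...,2]>2.5)&(W[...,2]<21)
    I=f['img'].astype(int); m&=(I.min(-1)>95)&((I.max(-1)-I.min(-1))<70)
    n,l,s,_=cv2.connectedComponentsWithStats(m.astype(np.uint8)); k=1+np.argmax(s[1:,4]); m=l==k
    q=W[m]; return cv2.minAreaRect(q[:,:2].astype(np.float32)),len(q),np.round(np.percentile(q[:,2],[5,50,95]),1)
E
python3 - <<'E'
from h import *
for c in ['scene','side']:
    f=grab_frame(c);W=cloud(f)
    for n,p,h in [('short',(438,-132),50),('long',(465,115),85)]:
        try: print(c,n,fitc(W,p,h))
        except Exception as e: print(c,n,e)
    for n,p in [('sr',(608,-115)),('lr',(620,120))]:
        print(c,n,rack(f,W,p))
    if c=='scene':
        cv2.imwrite('pics/c.png',cv2.resize(f['img'][130:290,120:360],(780,520),interpolation=2)[:,:,::-1])
f=grab_frame('wrist');R=cv2.Rodrigues(np.array(f['rvec'],float))[0]
print('wristcam',-R.T@np.array(f['tvec']).ravel(),R[2],f['fx'],state()['ee_pos'])
E
```

```text
scene short (array([ 435., -121.]), 164, 50.8, array([ 447.9, -141.7]), 64)
scene long (array([468.1, 115.5]), 408, 85.9, array([467.4, 116.4]), 104)
scene sr (((607.7687377929688, -125.55731964111328), (90.05968475341797, 215.66934204101562), 7.668839931488037), 997, array([ 3.7,  8.3, 16.9]))
scene lr (((612.4588623046875, 130.57057189941406), (226.16725158691406, 93.80026245117188), 83.38475799560547), 1750, array([ 4.1,  7.2, 16.8]))
side short index -1 is out of bounds for axis 0 with size 0
side long (array([468.4, 116. ]), 170, 85.8, array([468.8, 113.6]), 34)
side sr (((601.7174682617188, -129.7060546875), (80.220458984375, 217.23028564453125), 6.375086784362793), 1164, array([ 3.5,  6.6, 16.9]))
side lr (((607.2308349609375, 134.96392822265625), (221.4215850830078, 76.3613052368164), 82.83235931396484), 510, array([ 3.4,  8.4, 17. ]))
wristcam [ 216.57661646 -535.97032433  385.29953796] [-0.23409966 -0.06511173 -0.9700298 ] 332.5492232728634 [ 152.70416656 -554.36436111  214.00134598]
```

View pics/c.png

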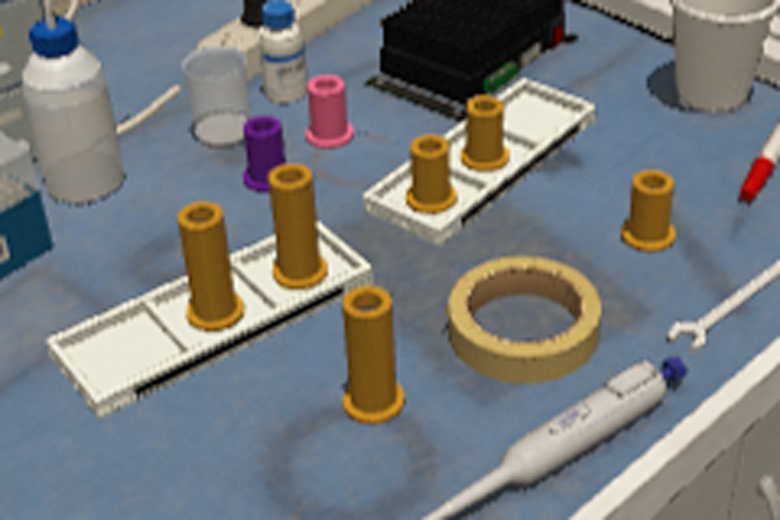

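The crop confirms it. The lone short bronze bush at (650,210) and the lone long one at (372,355) stand on the bench outside the racks, so those are the ones meant. The tape roll beside them isn't part of the job.

```bash
cat > m.py <<'E'
from h import *
import sys
def allfit(c):
    f=grab_frame(c);W=cloud(f)
    def it(p,h):
        for _ in range(3):
            r=fitc(W,p,h,rad=28); p=r[0]
        return r
    for n,p,h in [('short',(447,-141),50),('s1',(607,-120),50),('s2',(600,-55),50),('l1',(610,130),85),('l2',(605,65),85),('long',(468,116),85)]:
        try: print(c,n,it(p,h))
        except Exception as e: print(c,n,e)
    return f,W
for c in sys.argv[1:]: f,W=allfit(c)
E
python3 m.py scene side; python3 - <<'E'
from h import *
for c in ['scene','side']:
    f=grab_frame(c);W=cloud(f)
    for l,h in [('short_bush',50),('long_bush',85)]:
        for m in masks_of(c,l): 
            q=W[m['pixels']];print(c,l,round(m['p'],2),np.nanmedian(q,0).round())
    # bronze clusters
    I=f['img'].astype(int);m=(I[...,0]-I[...,2]>50)&(W[...,2]>20)&(W[...,2]<95)&(W[...,0]>350)&(W[...,0]<700)&(abs(W[...,1])<250)
    n,lab,s,_=cv2.connectedComponentsWithStats(m.astype(np.uint8))
    for k in range(1,n):
        if s[k,4]>30: print(c,s[k],np.nanmedian(W[lab==k],0).round())
E
```

```text
scene short (array([ 448.9, -142.4]), 160, 51.0, array([ 448.6, -141.2]), 66)
scene s1 (array([ 601.8, -127. ]), 185, 56.0, array([ 600.7, -126.9]), 50)
scene s2 (array([592.8, -58.6]), 209, 56.0, array([592. , -58.6]), 66)
scene l1 (array([605.7, 136.6]), 428, 90.6, array([605. , 137.2]), 83)
scene l2 (array([597.5,  68. ]), 410, 90.8, array([596.6,  69.9]), 76)
scene long (array([468.2, 115.7]), 409, 86.0, array([467.2, 116.1]), 105)
side short index -1 is out of bounds for axis 0 with size 0
side s1 (array([ 602.4, -127.5]), 161, 56.1, array([ 602.1, -127.7]), 48)
side s2 (array([592.9, -58.6]), 113, 56.5, array([593.2, -60.8]), 37)
side l1 (array([605.9, 136.8]), 122, 91.1, array([606.1, 136.5]), 33)
side l2 (array([597.5,  68.2]), 203, 90.8, array([598. ,  67.4]), 37)
side long (array([468.1, 115.8]), 172, 85.7, array([469.2, 115.8]), 35)
scene short_bush 0.75 [ 356. -294.   29.]
scene short_bush 0.71 [ 442. -132.   29.]
scene short_bush 0.53 [704.  15.  35.]
scene short_bush 0.52 [713. -60.  29.]
scene long_bush 0.61 [458. 124.  49.]
scene long_bush 0.18 [595. 143.  12.]
scene [264 159  11  18 182] [ 595. -120.   45.]
scene [246 171  13  19 194] [586. -51.  45.]
scene [203 180  16  33 397] [587.  75.  64.]
scene [314 182  13  18 192] [ 444. -134.   42.]
scene [175 192  18  34 420] [595. 143.  65.]
scene [257 209  48  32 592] [439.   6.  24.]
scene [225 218  17  34 453] [459. 123.  64.]
side short_bush 0.71 [723. -78.  31.]
side short_bush 0.68 [710.  -5.  36.]
side short_bush 0.45 [ 365. -308.   45.]
side long_bush 0.74 [471. 104.  44.]
side [281 139  14  34 263] [603.  60.  70.]
side [244 140   8  20 124] [470. 103.  59.]
side [241 169   8  13  38] [486.   6.  24.]
side [274 182  10  32 256] [ 599. -119.   48.]
```

Emit:
move_arm(plan=[{"z": -15,"rz": -0.145},{"x": 40,"y": -20,"z": -10,"rz": -0.145},{"x": 45,"y": -20,"rz": -0.145},{"x": 45,"rz": -0.145},{"x": 45,"rz": -0.145},{"x": 45,"rz": -0.145},{"x": 40,"y": 10,"rz": -0.145},{"x": 30,"y": 20,"rz": -0.145},{"x": 0,"y": 20,"rz": -0.145}])

```text
schema error: expected keys x, y, z, rx, ry, rz
```

```bash
python3 - <<'E'
from h import *
s=state();print(s['time_s'],s['ee_pos'],s['ee_rot'],s['qpos'])
E
```

```text
1.05 [ 152.70775835 -554.36254146  213.99092117] [ 1.79994242e+02 -5.17049518e-04  1.54033158e+01] [-7.57452949e+01  1.83105134e+01  8.96388406e+01  6.64746579e-04
  7.20448994e+01 -1.14881565e+00]
```

Emit:
move_arm(plan=[{"x": 20,"y": -16,"z": 0,"rx": 0,"ry": 0,"rz": 0},{"x": 38,"y": -31,"z": 0,"rx": 0,"ry": 0,"rz": 0},{"x": 38,"y": -31,"z": 0,"rx": 0,"ry": 0,"rz": 0},{"x": 38,"y": -31,"z": 0,"rx": 0,"ry": 0,"rz": 0},{"x": 38,"y": -31,"z": 0,"rx": 0,"ry": 0,"rz": 0},{"x": 38,"y": -31,"z": 0,"rx": 0,"ry": 0,"rz": 0},{"x": 38,"y": -31,"z": 0,"rx": 0,"ry": 0,"rz": 0},{"x": 38,"y": -31,"z": 0,"rx": 0,"ry": 0,"rz": 0},{"x": 38,"y": -31,"z": 0,"rx": 0,"ry": 0,"rz": 0},{"x": 38,"y": -31,"z": 0,"rx": 0,"ry": 0,"rz": 0}])

```text
time_s: 2.05
ee_pos: [424.3, -172.1, 214.3]
ee_rot: [180.0, -0.0, 15.4]
force: [0.7, -0.2, 0.3]
gripper_width: 91.1
gripper_force: 0.0
```

Emit:
move_arm(plan=[{"x": 20,"y": -16,"z": 0,"rx": 0,"ry": 0,"rz": -0.08},{"x": 0,"y": 0,"z": 0,"rx": 0,"ry": 0,"rz": -0.14},{"x": 0,"y": 0,"z": 0,"rx": 0,"ry": 0,"rz": -0.14},{"x": 0,"y": 0,"z": 0,"rx": 0,"ry": 0,"rz": -0.14},{"x": 0,"y": 0,"z": 0,"rx": 0,"ry": 0,"rz": -0.14},{"x": 0,"y": 0,"z": 0,"rx": 0,"ry": 0,"rz": -0.14},{"x": 0,"y": 0,"z": 0,"rx": 0,"ry": 0,"rz": -0.14},{"x": 0,"y": 0,"z": 0,"rx": 0,"ry": 0,"rz": -0.14},{"x": 0,"y": 0,"z": 0,"rx": 0,"ry": 0,"rz": -0.14},{"x": 0,"y": 0,"z": 0,"rx": 0,"ry": 0,"rz": -0.14}])

```text
time_s: 3.05
ee_pos: [438.4, -153.1, 214.0]
ee_rot: [180.0, 0.0, 92.5]
force: [-0.1, -0.1, -0.1]
gripper_width: 91.1
gripper_force: 0.0
```

```bash
cat >> h.py <<'E'
def go(p,zt=None):
    s=state();R=cv2.Rodrigues
    from scipy.spatial.transform import Rotation as Ro
    r=Ro.from_euler('xyz',s['ee_rot'],degrees=True).as_matrix()
    print(round(s['time_s'],2),'tcp',s['ee_pos'].round(1),s['ee_rot'].round(1),'w',round(s['gripper_width'],1),'-> tool shift',(r.T@(np.array(p)-s['ee_pos'])).round(1))
E
python3 - <<'E'
from h import *
import m
f,W=m.allfit('wrist'); save(f,'d.png')
go((448.7,-142,17))
E
```

```text
wrist short (array([ 456.2, -134.7]), 318, 51.6, array([ 446.5, -142.2]), 427)
wrist s1 (array([ 598.6, -126.9]), 903, 56.2, array([ 598.8, -126.9]), 485)
wrist s2 (array([589.8, -58.8]), 1005, 56.3, array([590.7, -58.6]), 557)
wrist l1 index -1 is out of bounds for axis 0 with size 0
wrist l2 index -1 is out of bounds for axis 0 with size 0
wrist long index -1 is out of bounds for axis 0 with size 0
3.1 tcp [ 438.3 -153.1  214. ] [180.    0.   92.7] w 91.5 -> tool shift [ 10.6  10.9 197. ]
```

View pics/d.png

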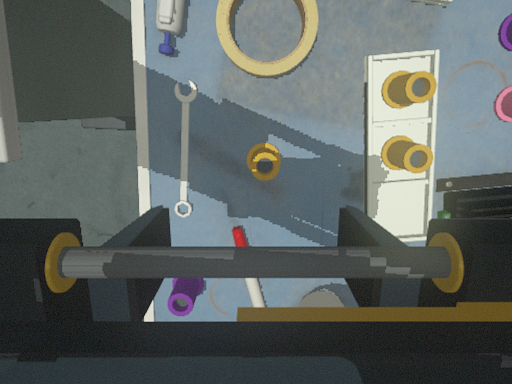

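The wrist view shows the loose short bush at (265,161) and the short rack's empty pocket at (402,207). The wrist, scene and side measurements agree to within 3 mm, so I'm going down to grasp it.

Emit:
move_arm(plan=[{"x": 5,"y": 5,"z": 20,"rx": 0,"ry": 0,"rz": 0},{"x": 6,"y": 5,"z": 40,"rx": 0,"ry": 0,"rz": 0},{"x": 0,"y": 0,"z": 40,"rx": 0,"ry": 0,"rz": 0},{"x": 0,"y": 0,"z": 40,"rx": 0,"ry": 0,"rz": 0},{"x": 0,"y": 0,"z": 30,"rx": 0,"ry": 0,"rz": 0},{"x": 0,"y": 0,"z": 15,"rx": 0,"ry": 0,"rz": 0},{"x": 0,"y": 0,"z": 12,"rx": 0,"ry": 0,"rz": 0},{"x": 0,"y": 0,"z": 0,"rx": 0,"ry": 0,"rz": 0},{"x": 0,"y": 0,"z": 0,"rx": 0,"ry": 0,"rz": 0}])

```text
time_s: 4.0
ee_pos: [448.3, -141.8, 17.2]
ee_rot: [180.0, 0.0, 92.1]
force: [0.1, -0.9, 0.1]
gripper_width: 91.0
gripper_force: 0.0
```

Emit:
move_arm(plan=[{"x": 0,"y": 0,"z": 0,"rx": 0,"ry": 0,"rz": 0},{"x": 0,"y": 0,"z": 0,"rx": 0,"ry": 0,"rz": 0},{"x": 0,"y": 0,"z": 0,"rx": 0,"ry": 0,"rz": 0},{"x": 0,"y": 0,"z": 0,"rx": 0,"ry": 0,"rz": 0},{"x": 0,"y": 0,"z": 0,"rx": 0,"ry": 0,"rz": 0},{"x": 0,"y": 0,"z": 0,"rx": 0,"ry": 0,"rz": 0},{"x": 0,"y": 0,"z": 0,"rx": 0,"ry": 0,"rz": 0},{"x": 0,"y": 0,"z": 0,"rx": 0,"ry": 0,"rz": 0},{"x": 0,"y": 0,"z": 0,"rx": 0,"ry": 0,"rz": 0},{"x": 0,"y": 0,"z": 0,"rx": 0,"ry": 0,"rz": 0}], grip=0.2, squeeze=25)

```text
time_s: 5.0
ee_pos: [448.1, -141.8, 16.9]
ee_rot: [180.0, 0.0, 92.2]
force: [1.2, 0.0, -1.0]
gripper_width: 29.6
gripper_force: 25.0
```

Emit:
move_arm(plan=[{"x": 0,"y": 0,"z": -15,"rx": 0,"ry": 0,"rz": 0},{"x": 0,"y": 0,"z": -35,"rx": 0,"ry": 0,"rz": 0},{"x": 0,"y": 0,"z": -35,"rx": 0,"ry": 0,"rz": 0},{"x": 0,"y": 0,"z": -15,"rx": 0,"ry": 0,"rz": 0},{"x": -10,"y": 25,"z": 0,"rx": 0,"ry": 0,"rz": 0},{"x": -15,"y": 40,"z": 0,"rx": 0,"ry": 0,"rz": 0},{"x": -15,"y": 40,"z": 0,"rx": 0,"ry": 0,"rz": 0},{"x": -13,"y": 35,"z": 0,"rx": 0,"ry": 0,"rz": 0},{"x": -7,"y": 20,"z": 0,"rx": 0,"ry": 0,"rz": 0},{"x": 0,"y": 0,"z": 0,"rx": 0,"ry": 0,"rz": -0.09}])

```text
time_s: 6.0
ee_pos: [612.7, -196.5, 115.7]
ee_rot: [180.0, 0.0, 97.5]
force: [-1.2, 0.2, -2.7]
gripper_width: 29.2
gripper_force: 25.0
```

```bash
python3 - <<'E'
from h import *
import m
for c in ['scene','side']:
    f=grab_frame(c);W=cloud(f)
    q=W[(W[...,0]>650)&(W[...,0]<720)&(W[...,1]>-260)&(W[...,1]<-80)&(W[...,2]<110)]
    print(c,'obst z',np.percentile(q[:,2],[50,90,98]).round())
f,W=m.allfit('wrist');save(f,'e.png'); print(rack(f,W,(605,-127)))
go((611,-196,22))
E
```

```text
scene obst z [25. 59. 61.]
side obst z [54. 60. 61.]
wrist short index -1 is out of bounds for axis 0 with size 0
wrist s1 (array([ 616.2, -120.9]), 1181, 56.5, array([ 600.7, -127. ]), 859)
wrist s2 (array([591. , -58.7]), 1261, 56.3, array([591.7, -67.3]), 503)
wrist l1 index -1 is out of bounds for axis 0 with size 0
wrist l2 index -1 is out of bounds for axis 0 with size 0
wrist long index -1 is out of bounds for axis 0 with size 0
(((600.3480834960938, -130.45413208007812), (77.19790649414062, 165.86358642578125), 7.195335865020752), 15289, array([ 4.4,  5.9, 16.7]))
6.15 tcp [ 609.5 -195.4  116. ] [-179.9   -0.    97.2] w 29.3 -> tool shift [-0.9  1.6 94. ]
```

View pics/e.png

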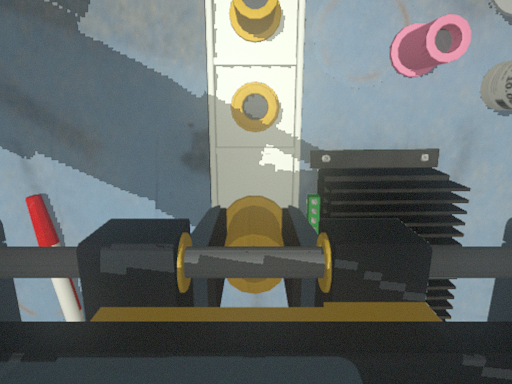

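The wrist view shows the held bush at (253,240) over the empty pocket. The heat sink sits close by on the +x side, from about column 310, so I'll open the fingers only part way after lowering.

Emit:
move_arm(plan=[{"x": -1,"y": 1,"z": 15,"rx": 0,"ry": 0,"rz": 0},{"x": 0,"y": 0,"z": 30,"rx": 0,"ry": 0,"rz": 0},{"x": 0,"y": 0,"z": 25,"rx": 0,"ry": 0,"rz": 0},{"x": 0,"y": 0,"z": 13,"rx": 0,"ry": 0,"rz": 0},{"x": 0,"y": 0,"z": 6,"rx": 0,"ry": 0,"rz": 0},{"x": 0,"y": 0,"z": 3,"rx": 0,"ry": 0,"rz": 0},{"x": 0,"y": 0,"z": 1,"rx": 0,"ry": 0,"rz": 0},{"x": 0,"y": 0,"z": 0,"rx": 0,"ry": 0,"rz": 0},{"x": 0,"y": 0,"z": 0,"rx": 0,"ry": 0,"rz": 0}])

```text
time_s: 7.05
ee_pos: [611.8, -196.7, 24.9]
ee_rot: [179.9, 0.0, 97.3]
force: [-0.4, 0.0, -1.9]
gripper_width: 29.5
gripper_force: 25.0
```

Emit:
move_arm(plan=[{"x": 0,"y": 0,"z": 1,"rx": 0,"ry": 0,"rz": 0},{"x": 0,"y": 0,"z": 1,"rx": 0,"ry": 0,"rz": 0},{"x": 0,"y": 0,"z": 0.5,"rx": 0,"ry": 0,"rz": 0},{"x": 0,"y": 0,"z": 0,"rx": 0,"ry": 0,"rz": 0},{"x": 0,"y": 0,"z": 0,"rx": 0,"ry": 0,"rz": 0}])

```text
time_s: 7.55
ee_pos: [611.4, -196.5, 22.0]
ee_rot: [180.0, 0.0, 97.3]
force: [-0.2, 0.4, 2.8]
gripper_width: 29.3
gripper_force: 25.0
```

It has touched down: the z force changed from −1.9 to +2.8 N. Releasing with a partial opening.

Emit:
move_arm(plan=[{"x": 0,"y": 0,"z": 0,"rx": 0,"ry": 0,"rz": 0},{"x": 0,"y": 0,"z": 0,"rx": 0,"ry": 0,"rz": 0},{"x": 0,"y": 0,"z": 0,"rx": 0,"ry": 0,"rz": 0},{"x": 0,"y": 0,"z": 0,"rx": 0,"ry": 0,"rz": 0},{"x": 0,"y": 0,"z": -5,"rx": 0,"ry": 0,"rz": 0},{"x": 0,"y": 0,"z": -20,"rx": 0,"ry": 0,"rz": 0},{"x": 0,"y": 0,"z": -45,"rx": 0,"ry": 0,"rz": 0},{"x": 0,"y": 0,"z": -45,"rx": 0,"ry": 0,"rz": 0},{"x": 0,"y": 0,"z": -45,"rx": 0,"ry": 0,"rz": 0},{"x": 0,"y": 0,"z": -25,"rx": 0,"ry": 0,"rz": 0}], grip=0.43)

```text
time_s: 8.55
ee_pos: [612.6, -196.9, 211.4]
ee_rot: [179.6, 0.2, 97.3]
force: [0.2, 0.3, 0.5]
gripper_width: 39.1
gripper_force: 0.0
```

```bash
python3 - <<'E'
from h import *
f=grab_frame('scene');W=cloud(f);print('placed',fitc(W,(611,-196),50,rad=28))
f=grab_frame('wrist');W=cloud(f);print('placed wrist',fitc(W,(611,-196),50,rad=28))
go((468.2,115.7,210)); go((468.2,115.7,50))
E
```

```text
placed (array([ 611.5, -197.1]), 175, 55.8, array([ 610.3, -196.2]), 52)
placed wrist (array([ 608.9, -193.9]), 587, 56.5, array([ 609.2, -196.9]), 434)
8.65 tcp [ 613.5 -197.2  212. ] [179.5   0.3  97.3] w 39.2 -> tool shift [ 328.9 -104.2   -0.4]
8.65 tcp [ 613.5 -197.2  212. ] [179.5   0.3  97.3] w 39.2 -> tool shift [ 329.6 -105.7  159.5]
```

The short bush is standing in its pocket at (611,−196) with its top at 56. Next is the long one.

Emit:
move_arm(plan=[{"x": 15,"y": -5,"z": 0,"rx": 0,"ry": 0,"rz": 0},{"x": 35,"y": -11,"z": 0,"rx": 0,"ry": 0,"rz": 0},{"x": 45,"y": -14,"z": 0,"rx": 0,"ry": 0,"rz": 0},{"x": 45,"y": -14,"z": 0,"rx": 0,"ry": 0,"rz": 0},{"x": 45,"y": -14,"z": 0,"rx": 0,"ry": 0,"rz": 0},{"x": 45,"y": -14,"z": 0,"rx": 0,"ry": 0,"rz": 0},{"x": 45,"y": -15,"z": 0,"rx": 0,"ry": 0,"rz": 0},{"x": 35,"y": -11,"z": 0,"rx": 0,"ry": 0,"rz": 0},{"x": 19,"y": -6,"z": 0,"rx": 0,"ry": 0,"rz": 0.05},{"x": 0,"y": 0,"z": 0,"rx": 0,"ry": 0,"rz": 0.1}], grip=0.85)

```text
time_s: 9.65
ee_pos: [462.4, 119.0, 204.4]
ee_rot: [-179.7, 0.0, 88.8]
force: [0.8, -0.4, 0.4]
gripper_width: 77.6
gripper_force: 0.0
```

Emit:
move_arm(plan=[{"x": 0,"y": 0,"z": 0,"rx": 0,"ry": 0,"rz": 0.1},{"x": 0,"y": 0,"z": 0,"rx": 0,"ry": 0,"rz": 0},{"x": 0,"y": 0,"z": 0,"rx": 0,"ry": 0,"rz": 0}])

```text
time_s: 9.95
ee_pos: [464.7, 116.7, 205.1]
ee_rot: [-179.8, 0.1, 83.1]
force: [0.3, 0.9, -0.3]
gripper_width: 77.8
gripper_force: 0.0
```

```bash
python3 - <<'E'
from h import *
f=grab_frame('wrist');W=cloud(f)
for p in [(468,116),(606,137),(597.5,68)]: print(fitc(W,p,85,rad=28))
print(rack(f,W,(606,137)))
go((468.2,115.7,46))
E
```

```text
(array([465.8, 115.9]), 568, 86.5, array([465.5, 116.3]), 543)
(array([602.9, 136.8]), 1433, 91.2, array([603.1, 136.8]), 663)
(array([594.9,  68.3]), 1334, 91.0, array([594.5,  68.8]), 396)
(((602.666748046875, 138.60780334472656), (215.038330078125, 76.96212768554688), 82.4314193725586), 10232, array([ 4.2,  5.8, 16.6]))
10.0 tcp [465.1 116.6 205.4] [-179.9    0.    83.1] w 77.4 -> tool shift [ -0.4   3.5 159.4]
```

Emit:
move_arm(plan=[{"x": 0,"y": 2,"z": 20,"rx": 0,"ry": 0,"rz": 0},{"x": -1,"y": 0,"z": 35,"rx": 0,"ry": 0,"rz": 0},{"x": 0,"y": 0,"z": 35,"rx": 0,"ry": 0,"rz": 0},{"x": 0,"y": 0,"z": 35,"rx": 0,"ry": 0,"rz": 0},{"x": 0,"y": 0,"z": 22,"rx": 0,"ry": 0,"rz": 0},{"x": 0,"y": 0,"z": 12,"rx": 0,"ry": 0,"rz": 0},{"x": 0,"y": 0,"z": 0,"rx": 0,"ry": 0,"rz": 0},{"x": 0,"y": 0,"z": 0,"rx": 0,"ry": 0,"rz": 0}])

```text
time_s: 10.8
ee_pos: [468.0, 115.2, 47.5]
ee_rot: [-180.0, 0.0, 83.0]
force: [1.1, 0.2, -0.7]
gripper_width: 77.5
gripper_force: 0.0
```

Emit:
move_arm(plan=[{"x": 0,"y": 0,"z": 0,"rx": 0,"ry": 0,"rz": 0},{"x": 0,"y": 0,"z": 0,"rx": 0,"ry": 0,"rz": 0},{"x": 0,"y": 0,"z": 0,"rx": 0,"ry": 0,"rz": 0},{"x": 0,"y": 0,"z": 0,"rx": 0,"ry": 0,"rz": 0},{"x": 0,"y": 0,"z": 0,"rx": 0,"ry": 0,"rz": 0},{"x": 0,"y": 0,"z": 0,"rx": 0,"ry": 0,"rz": 0},{"x": 0,"y": 0,"z": 0,"rx": 0,"ry": 0,"rz": 0},{"x": 0,"y": 0,"z": 0,"rx": 0,"ry": 0,"rz": 0},{"x": 0,"y": 0,"z": 0,"rx": 0,"ry": 0,"rz": 0},{"x": 0,"y": 0,"z": 0,"rx": 0,"ry": 0,"rz": 0}], grip=0.2, squeeze=25)

```text
time_s: 11.8
ee_pos: [468.0, 115.3, 47.5]
ee_rot: [180.0, 0.0, 83.0]
force: [0.1, 0.6, 1.4]
gripper_width: 29.6
gripper_force: 25.0
```

Emit:
move_arm(plan=[{"x": 0,"y": 0,"z": -15,"rx": 0,"ry": 0,"rz": 0},{"x": 0,"y": 0,"z": -35,"rx": 0,"ry": 0,"rz": 0},{"x": 0,"y": 0,"z": -40,"rx": 0,"ry": 0,"rz": 0},{"x": 0,"y": 0,"z": -20,"rx": 0,"ry": 0,"rz": 0},{"x": 12,"y": 15,"z": 0,"rx": 0,"ry": 0,"rz": 0},{"x": 25,"y": 31,"z": 0,"rx": 0,"ry": 0,"rz": 0},{"x": 27,"y": 35,"z": 0,"rx": 0,"ry": 0,"rz": 0},{"x": 25,"y": 31,"z": 0,"rx": 0,"ry": 0,"rz": 0},{"x": 12,"y": 15,"z": 0,"rx": 0,"ry": 0,"rz": 0},{"x": 6,"y": 7,"z": 0,"rx": 0,"ry": 0,"rz": 0}])

```text
time_s: 12.8
ee_pos: [615.0, 206.1, 156.1]
ee_rot: [-179.9, 0.0, 83.0]
force: [-0.6, -0.2, -1.9]
gripper_width: 29.8
gripper_force: 25.0
```

```bash
python3 - <<'E'
from h import *
for c in ['scene','side','wrist']:
    f=grab_frame(c);W=cloud(f)
    d=(W[...,0]>520)&(W[...,0]<710)&(W[...,1]>170)&(W[...,1]<245)&((W[...,0]>655)|(W[...,0]<570))&(W[...,2]<90)
    print(c,np.nanpercentile(W[d][:,2],[50,95,99]).round() if d.any() else None)
save(f,'g.png')
go((614,205.3,52.5))
E
```

```text
scene [0. 2. 3.]
side [0. 3. 3.]
wrist [1. 2. 2.]
12.95 tcp [613.1 204.9 156.6] [-1.799e+02  1.000e-01  8.300e+01] w 29.5 -> tool shift [  0.7   1.  104.1]
```

View pics/g.png

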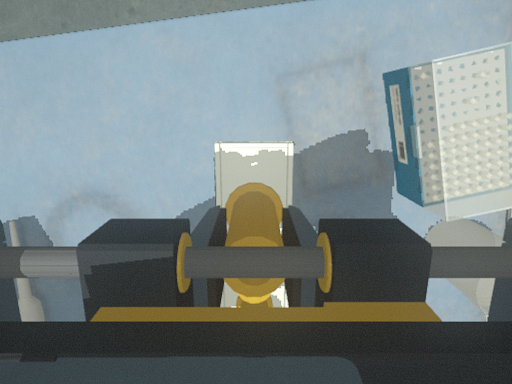

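The wrist view shows the held long bush at (253,240) over the empty end pocket, whose far edge is at row 143. A tip box at (440,130) and a bottle at (465,245) stand on the +x side. I'll check their clearance to the gripper body before going down.

```bash
python3 - <<'E'
from h import *
for c in ['scene','side']:
    f=grab_frame(c);W=cloud(f)
    m=(W[...,0]>700)&(W[...,0]<860)&(W[...,1]>90)&(W[...,1]<330)&(W[...,2]>20)&(W[...,2]<200)
    for a,b in [(20,70),(70,110),(110,200)]:
        q=W[m&(W[...,2]>a)&(W[...,2]<b)]
        if len(q): print(c,a,b,len(q),np.percentile(q,[1,99],axis=0).round().tolist())
E
```

```text
scene 20 70 1226 [[744.0, 140.0, 20.0], [856.0, 297.0, 69.0]]
scene 70 110 1620 [[745.0, 156.0, 71.0], [858.0, 296.0, 97.0]]
scene 110 200 63 [[852.0, 226.0, 124.0], [860.0, 301.0, 198.0]]
side 20 70 285 [[745.0, 91.0, 21.0], [859.0, 286.0, 69.0]]
side 70 110 546 [[747.0, 91.0, 71.0], [859.0, 294.0, 108.0]]
side 110 200 223 [[789.0, 91.0, 110.0], [860.0, 292.0, 177.0]]
```

Everything on that side is at x > 740, and the gripper body reaches only 703, so it is clear. Lowering.

Emit:
move_arm(plan=[{"x": 0,"y": 0,"z": 15,"rx": 0,"ry": 0,"rz": 0},{"x": 0,"y": 0,"z": 30,"rx": 0,"ry": 0,"rz": 0},{"x": 0,"y": 0,"z": 27,"rx": 0,"ry": 0,"rz": 0},{"x": 0,"y": 0,"z": 15,"rx": 0,"ry": 0,"rz": 0},{"x": 0,"y": 0,"z": 8,"rx": 0,"ry": 0,"rz": 0},{"x": 0,"y": 0,"z": 4,"rx": 0,"ry": 0,"rz": 0},{"x": 0,"y": 0,"z": 2,"rx": 0,"ry": 0,"rz": 0},{"x": 0,"y": 0,"z": 0,"rx": 0,"ry": 0,"rz": 0},{"x": 0,"y": 0,"z": 0,"rx": 0,"ry": 0,"rz": 0}])

```text
time_s: 13.95
ee_pos: [614.5, 205.3, 57.4]
ee_rot: [179.9, -0.0, 83.0]
force: [0.7, -0.6, -1.4]
gripper_width: 29.8
gripper_force: 25.0
```

Emit:
move_arm(plan=[{"x": 0,"y": 0,"z": 2,"rx": 0,"ry": 0,"rz": 0},{"x": 0,"y": 0,"z": 1,"rx": 0,"ry": 0,"rz": 0},{"x": 0,"y": 0,"z": 1,"rx": 0,"ry": 0,"rz": 0},{"x": 0,"y": 0,"z": 0.5,"rx": 0,"ry": 0,"rz": 0},{"x": 0,"y": 0,"z": 0,"rx": 0,"ry": 0,"rz": 0},{"x": 0,"y": 0,"z": 0,"rx": 0,"ry": 0,"rz": 0}])

```text
time_s: 14.55
ee_pos: [614.0, 205.3, 52.5]
ee_rot: [180.0, -0.0, 83.0]
force: [-1.6, -0.8, 2.9]
gripper_width: 29.4
gripper_force: 25.0
```

It has touched down (z force +2.9 N). Releasing and backing off.

Emit:
move_arm(plan=[{"x": 0,"y": 0,"z": 0,"rx": 0,"ry": 0,"rz": 0},{"x": 0,"y": 0,"z": 0,"rx": 0,"ry": 0,"rz": 0},{"x": 0,"y": 0,"z": 0,"rx": 0,"ry": 0,"rz": 0},{"x": 0,"y": 0,"z": 0,"rx": 0,"ry": 0,"rz": 0},{"x": 0,"y": 0,"z": -5,"rx": 0,"ry": 0,"rz": 0},{"x": 0,"y": 0,"z": -20,"rx": 0,"ry": 0,"rz": 0},{"x": 0,"y": 0,"z": -40,"rx": 0,"ry": 0,"rz": 0},{"x": 0,"y": 0,"z": -40,"rx": 0,"ry": 0,"rz": 0},{"x": 0,"y": 0,"z": -40,"rx": 0,"ry": 0,"rz": 0},{"x": 0,"y": 0,"z": -15,"rx": 0,"ry": 0,"rz": 0}], grip=0.45)

```text
time_s: 15.55
ee_pos: [615.9, 205.8, 217.4]
ee_rot: [179.6, -0.2, 83.0]
force: [0.7, 0.5, -0.1]
gripper_width: 41.3
gripper_force: 0.0
```

```bash
python3 - <<'E'
from h import *
for c in ['side','scene']:
    f=grab_frame(c);W=cloud(f)
    for p,h in [((614,205),85),((611,-196),50)]:
        try: print(c,fitc(W,p,h,rad=28))
        except Exception as e: print(c,e)
cv2.imwrite('pics/z.png',cv2.resize(f['img'][90:290,100:367],(800,600))[:,:,::-1])
go((0,0,0))
E
```

```text
side (array([614.2, 205.6]), 109, 90.4, array([614.4, 205.2]), 29)
side (array([ 612.1, -197.6]), 182, 56.5, array([ 612.3, -197.7]), 57)
scene (array([614.2, 205.5]), 483, 91.0, array([612.7, 205.9]), 96)
scene (array([ 611.5, -197.3]), 175, 55.9, array([ 611.2, -196.7]), 46)
15.65 tcp [615.5 205.7 215.7] [179.6  -0.2  83. ] w 40.9 -> tool shift [-279.7 -587.3  211. ]
```

View pics/z.png

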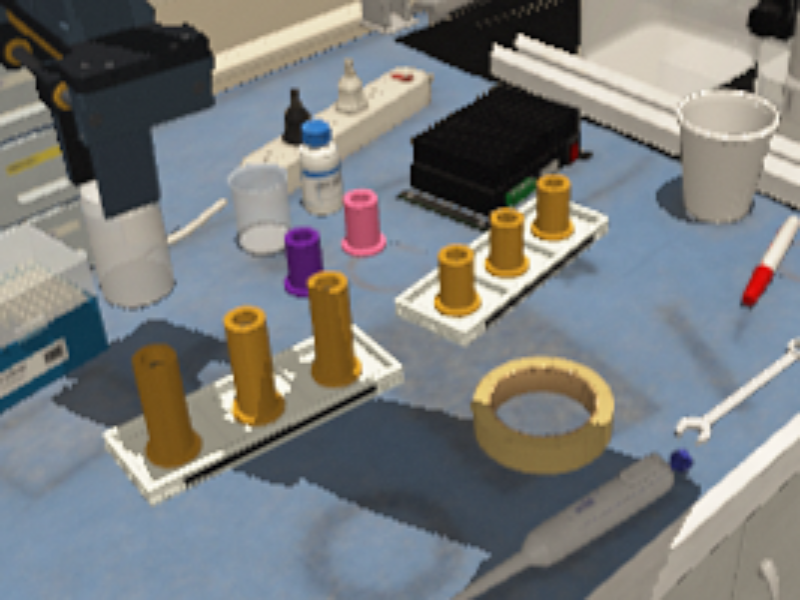

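The picture shows the long bush at (165,405) and the short one at (553,208), both upright in their pockets with the gripper clear. Handing in.

```bash
python3 -c "
from workcell import *
print(job_done())"
```

```text
the job is handed in; nothing more can be done
None
```

The short and long bushes each stand flange down in the empty pocket of their matching rack, released and with the gripper clear, and the job was handed in at about 16 s; no verdict came back.

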